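# Put the socket set back in its trays

### The arm

A 6-joint arm with a two-finger parallel gripper is mounted at the origin on the work surface. World frame = base frame: x ahead of the robot, y to its left, z up, the work surface at z = 0. Lengths are in mm, angles in rad, forces in N, time in s.
With the tool pointing down it reaches from about 400 to 825 mm from the base axis. Payload 7 kg.
Tool frame: the origin (TCP) lies at the very end of the fingers, on their centre line; the grasp point (between the pads) lies 19 mm behind it; z points along the fingers, y is the direction in which the jaws open and shut (so a half turn about z gives the same grasp; the last joint's range is limited). The gripper opens to 88 mm and grips with 3 to 60 N. Pads are 19 mm wide; open, the fingers measure 130 mm over their backs; the gripper's body (78 mm by 193 mm) begins 47 mm behind the grasp point.
Start: joints at [1.573, 0.359, 0.012, 0, -1.224, -0.288], TCP at [190.309, 647.594, 226.561] pointing down, gripper open.
Joint ranges: [-3.07, 3.07], [-1.43, 2.12], [-1.02, 1.25], [-3.03, 1.67], [-3.05, -0], [-3.03, 3.03]. Speed limits (rad/s): [2.39, 2.39, 3.01, 3.14, 3.14, 3.14].

### API

Orientations are given as a unit quaternion [x, y, z, w].
In Python, from plant import bot gives the robot as it stands. Calls block until the motion is done:
- bot.move_ptp(position, orientation): joint-space move of the TCP to a pose.
- bot.line_to(position, velocity=150, ori=None): straight line of the TCP; ori=None keeps the orientation; velocity is the mean speed in mm/s.
- bot.move_joints(angles): joint-space move.
- bot.move_gripper(opening, force=None): finger opening in mm; force is the grip in N (None keeps the last); returns when the fingers have stopped.
- bot.pause(seconds).
- bot.solve_ik(position, orientation): joint angles nearest the present ones, or None.
- bot.read_state(): the state.
- bot.camera(name): name is "scene" or "top" or "wrist"; returns the picture (480x640x3 uint8, red, green, blue); there is no depth.
- bot.get_calibration(name): a dict with "fx", "fy", "cx", "cy" (pixels), "view" (4x4, takes a point from world to camera coordinates); the wrist camera has in their place "T_tool_cam" (4x4, takes a point from camera to tool coordinates, whose origin is the TCP and whose axes are the flange's). Camera axes: x right, y up, looking along -z (the intrinsics and any distortion apply to the point x, -y, -z); pixel columns grow to the right and rows downward; lengths in mm; the calibration is good to about 2 mm. The wrist camera is an equidistant fisheye: a pixel r from the principal point sees the ray r / f radians off the axis. A picture is of the moment at which its call begins: read the wrist's pose just before it. get_calibration takes no time and is no camera call.
A pose or a line that the arm cannot do raises bot.Unreachable and nothing moves.
- bot.close_job(): hands the job in, once; it reports no verdict.
The state is a dict: "t": time; "joint_pos": joint angles; "qvel": joint speeds; "tau": joint torques, N m; "tcp_pos": TCP position; "eef_rot": TCP orientation; "contact_force": force on the tool from outside, world axes, zero at the start; "moment": the same for the moment, N m; "width": finger opening in mm.
Only numpy, scipy, OpenCV 4.12 (cv2) and the standard library are available. Lean on these libraries where they do the work, as an engineer would, in place of code of your own. Each camera call takes 0.05 s, during which the arm holds its last target.

### The job

Put the four loose pieces of the socket set away, each in the black tray whose pocket is cut for its size: lay the long and the short extension bar in the long and the short slot, and stand the wide and the deep socket upright in the wide and the narrow round pocket. Each must end flat on the blue floor of its pocket, and none may be dropped from a height or thrown.

Things in the scene. Friction and masses are not known exactly. Their poses are not given: they have to be found in the camera images.
- long_bar: Long extension bar, bare steel, lying on the bench: 130 mm long, round 18 mm shank with a 20 mm long hexagonal collar at each end, 24 mm across flats (27.7 mm across corners), one flat down. Origin on its axis at mid-length (its centre of mass), 12 mm above what it lies on; x runs along the bar, either end may face either way in the pocket. Mass about 0.2 to 0.34 kg
- short_bar: Short extension bar, bare steel, lying on the bench: 80 mm long, round 18 mm shank with a 20 mm long hexagonal collar at each end, 24 mm across flats (27.7 mm across corners), one flat down. Origin on its axis at mid-length (its centre of mass), 12 mm above what it lies on; x runs along the bar, either end may face either way in the pocket. Mass about 0.13 to 0.22 kg
- wide_socket: Wide socket, a plain bare steel cylinder 44 mm in diameter and 50 mm tall, standing upright, with a dark bore on its top face (the thicker and lower of the two). Origin at the centre of its underside, z up along its axis. Mass about 0.23 to 0.39 kg
- deep_socket: Deep socket, a plain bare steel cylinder 30 mm in diameter and 70 mm tall, standing upright, with a dark bore on its top face (the thinner and taller of the two). Origin at the centre of its underside, z up along its axis. Mass about 0.17 to 0.29 kg
- long_tray: Fixed black block, 166 x 60 mm and 9 mm high, with a 146 x 40 mm rectangular pocket in the middle of its top, 6 mm deep with a blue floor 3 mm above the bench: the place of the long bar. Origin at the centre of its underside, under the centre of the pocket; z up; x along the pocket's long side
- short_tray: Fixed black block, 116 x 60 mm and 9 mm high, with a 96 x 40 mm rectangular pocket in the middle of its top, 6 mm deep with a blue floor 3 mm above the bench: the place of the short bar. Origin at the centre of its underside, under the centre of the pocket; z up; x along the pocket's long side
- wide_tray: Fixed black block, 80 x 80 mm and 9 mm high, with a 60 mm round pocket in the middle of its top, 6 mm deep with a blue floor 3 mm above the bench: the place of the wide socket. Origin at the centre of its underside, under the centre of the pocket; z up
- deep_tray: Fixed black block, 66 x 66 mm and 9 mm high, with a 46 mm round pocket in the middle of its top, 6 mm deep with a blue floor 3 mm above the bench: the place of the deep socket. Origin at the centre of its underside, under the centre of the pocket; z up
Mind the look-alikes: they are no part of the job. What is shaped like the deep_socket but yellow is not meant.

How it is judged (in metres and radians):
At the end, for the whole second after the job is handed in: Bars in own slots: axis under 16.5 mm over the tray's underside (flat: 15), within 13 mm of pocket centre and 0.3 rad of its line. Sockets in own pockets: tilt under 0.08 rad, underside under 5 mm over the tray's (flat: 3), within 11 mm of centre. All at rest and released (horizontal distance between long_bar and long_tray below 0.013 m and z of long_bar in the frame of long_tray below 0.0165 m and angle between the x axis of long_bar and the x axis of long_tray, either way round below 0.3 rad and linear speed of each of long_bar, short_bar, wide_socket, deep_socket below 0.02 m/s and contact force between the fingers and long_bar below 0.05 N and horizontal distance between short_bar and short_tray below 0.013 m and z of short_bar in the frame of short_tray below 0.0165 m and angle between the x axis of short_bar and the x axis of short_tray, either way round below 0.3 rad and contact force between the fingers and short_bar below 0.05 N and horizontal distance between wide_socket and wide_tray below 0.011 m and z of wide_socket in the frame of wide_tray below 0.005 m and angle between each of wide_socket, deep_socket's own z axis and vertical below 0.08 rad and contact force between the fingers and wide_socket below 0.05 N and horizontal distance between deep_socket and deep_tray below 0.011 m and z of deep_socket in the frame of deep_tray below 0.005 m and contact force between the fingers and deep_socket below 0.05 N); the robot touches nothing.
It fails at once if the long bar is dropped or thrown (moves faster than 0.9 m/s out of the fingers, a fall of 40 mm) (linear speed of long_bar above 0.9 m/s and contact force between the fingers and long_bar below 0.01 N).
It fails at once if the short bar is dropped or thrown (moves faster than 0.9 m/s out of the fingers, a fall of 40 mm) (linear speed of short_bar above 0.9 m/s and contact force between the fingers and short_bar below 0.01 N).
It fails at once if the wide socket is dropped or thrown (moves faster than 0.9 m/s out of the fingers, a fall of 40 mm) (linear speed of wide_socket above 0.9 m/s and contact force between the fingers and wide_socket below 0.01 N).
It fails at once if the deep socket is dropped or thrown (moves faster than 0.9 m/s out of the fingers, a fall of 40 mm) (linear speed of deep_socket above 0.9 m/s and contact force between the fingers and deep_socket below 0.01 N).
It also fails if it takes over 104 s, if anything falls off the work surface, if the arm or the gripper's body presses on something with over 40 N, if the wrist force passes 120 N, or if a joint passes its speed limit or range.

## Working session

There is one attempt and no reset: what is moved stays moved. The work goes in short steps, each a Python script; the robot and the scene stay as the last script left them, time stands still between calls to the robot, and variables do not carry over. Pictures are saved under pics/ and viewed, and the job is handed in when it is done.

```bash
ls; mkdir -p pics; python3 - <<'E'
from plant import bot
import cv2
for n in("scene","top","wrist"):
    im=bot.camera(n); cv2.imwrite(f"pics/{n}0.png",im[:,:,::-1]); c=bot.get_calibration(n); print(n,{k:(v.tolist() if hasattr(v,'tolist') else v) for k,v in c.items()})
s=bot.read_state();print(s)
E
```

```text
pics
scene {'fx': 556.7538143040996, 'fy': 556.7538143040996, 'cx': 314.86766308136293, 'cy': 230.57502858877788, 'view': [[0.3251359441977823, 0.9455663656363797, 0.013815424996158268, -169.97205536492373], [-0.7070180943357008, 0.23335646083972933, 0.6675853327225442, 302.2508894254766], [0.6280223181325093, -0.22682374294055685, 0.7444051031299459, -1284.9793646568744], [0.0, 0.0, 0.0, 1.0]]}
top {'fx': 615.6892805272031, 'fy': 615.6892805272031, 'cx': 316.2242217406549, 'cy': 244.36951754312614, 'view': [[0.07124378856953563, -0.9974567873683237, 0.0020687975062308665, -20.685911531451257], [0.9750579296491075, 0.07008073190897912, 0.21059611782627333, -477.1431184331319], [-0.2102055099626437, -0.012986467878691307, 0.9775709668527295, -1044.1539968227085], [0.0, 0.0, 0.0, 1.0]]}
wrist {'fx': 371.64829954431775, 'fy': 371.64829954431775, 'cx': 321.4457674706252, 'cy': 233.0655433292805, 'T_tool_cam': [[0.001425590197610803, 0.9699987423196018, 0.24310575392404615, 65.70809809097693], [0.9999988733772893, -0.0014970913893031176, 0.00010936875340825363, 1.194882995049662], [0.0004700390841447777, 0.24310532412055985, -0.9699997837357989, -158.3488125040041], [0.0, 0.0, 0.0, 1.0]]}
{'t': 0.15, 'joint_pos': array([ 1.57313167e+00,  3.59237206e-01,  1.12835526e-02, -2.49200986e-04,
       -1.22411091e+00, -2.88077339e-01]), 'qvel': array([ 0.00026103, -0.0024483 ,  0.00319384,  0.00121002,  0.00095702,
       -0.00038982]), 'tau': array([-7.66658741e-04, -5.83274102e+01,  2.93293726e+01,  7.00106308e+00,
        8.84044217e-03, -1.09935590e-04]), 'tcp_pos': array([190.20032357, 647.2664259 , 225.83548332]), 'eef_rot': array([ 9.89805042e-01, -1.42427395e-01, -2.41727814e-05,  6.44396732e-04]), 'contact_force': array([-0.22524097,  0.00643651, -0.22446611]), 'moment': array([ 0.00820889, -0.03556847,  0.03623859]), 'width': 87.59809429491933}
```

View pics/top0.png

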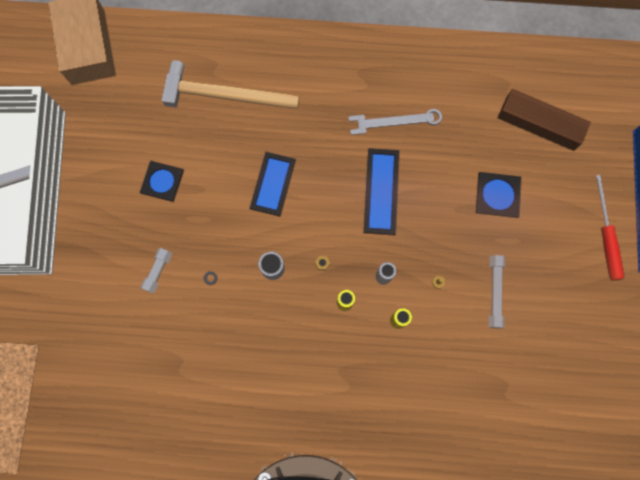

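View pics/scene0.png

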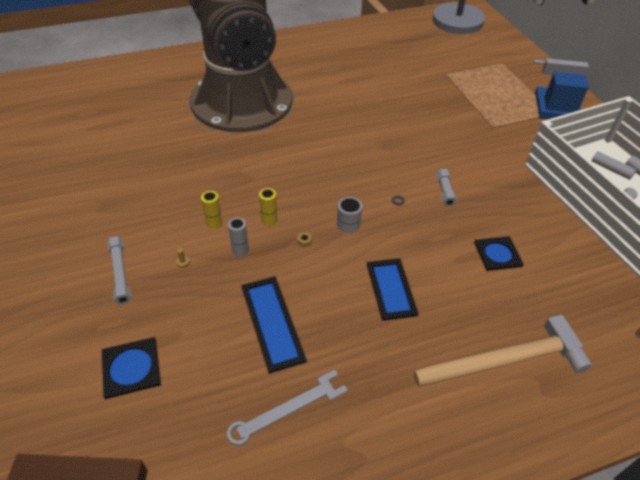

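View pics/wrist0.png

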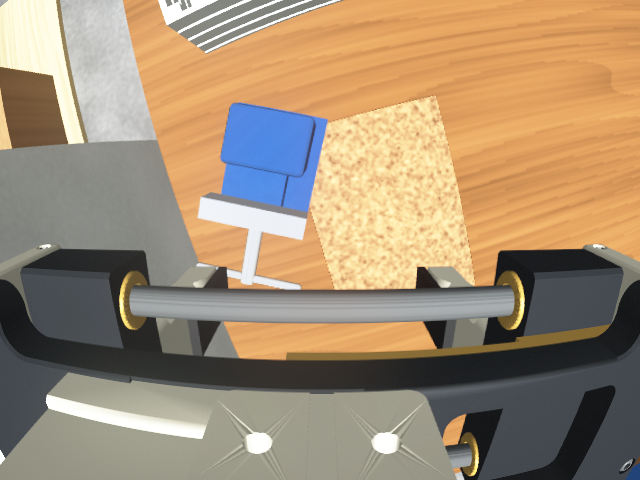

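```bash
cat > h.py <<'E'
import numpy as np, cv2
from plant import bot
def unproj(n,u,v,z):
    c=bot.get_calibration(n);V=np.array(c["view"]);R=V[:3,:3];t=V[:3,3]
    d=R.T@np.array([(u-c["cx"])/c["fx"],-(v-c["cy"])/c["fy"],-1]);o=-R.T@t
    return o+d*(z-o[2])/d[2]
E
python3 - <<'E'
from h import *
for n in("top","scene"):
    im=cv2.imread(f"pics/{n}0.png");hsv=cv2.cvtColor(im,cv2.COLOR_BGR2HSV)
    H,S,Vv=[hsv[:,:,i].astype(int) for i in range(3)]
    blue=((H>95)&(H<125)&(S>120)&(Vv>120)); dark=(Vv<60); gray=(S<50)&(Vv>70)
    for nm,m in(("blue",blue),("tray",blue|dark),("dark",dark),("gray",gray)):
        m=cv2.morphologyEx(m.astype('uint8'),cv2.MORPH_OPEN,np.ones((2,2)))
        N,L,st,ce=cv2.connectedComponentsWithStats(m)
        for i in range(1,N):
            if not(70<st[i][4]<5000):continue
            cs,_=cv2.findContours((L==i).astype('uint8'),cv2.RETR_EXTERNAL,cv2.CHAIN_APPROX_NONE)
            z={"blue":3,"tray":9,"dark":60,"gray":20}[nm]
            c=max(cs,key=len); r=cv2.minAreaRect(c)
            bx=np.array([unproj(n,*p,z)[:2] for p in cv2.boxPoints(r)])
            print(n,nm,ce[i].round(1),st[i][4],"rect",np.round(r[0],1),np.round(r[1],1),"w",unproj(n,*ce[i],z)[:2].round(1),"box",bx.round(0).tolist())
im=cv2.imread("pics/top0.png");cv2.imwrite("pics/topz.png",cv2.resize(im[140:340,130:530],None,fx=2,fy=2,interpolation=cv2.INTER_CUBIC))
E
```

```text
top blue [382.1 192.2] 1616 rect [382.  192.1] [22.1 74.2] w [ 597.3 -103. ] box [[525.0, -83.0], [671.0, -81.0], [672.0, -124.0], [526.0, -124.0]]
top blue [273.3 184.6] 1053 rect [273.2 184.4] [21.8 49.1] w [597.5 103.6] box [[555.0, 132.0], [650.0, 116.0], [642.0, 75.0], [546.0, 92.0]]
top blue [162.5 181.7] 436 rect [162.5 182. ] [22. 23.] w [588.1 314. ] box [[608.0, 338.0], [611.0, 295.0], [568.0, 289.0], [564.0, 333.0]]
top blue [499.1 194.9] 735 rect [499. 195.] [30. 30.] w [ 608.  -324.2] box [[635.0, -295.0], [640.0, -352.0], [580.0, -352.0], [576.0, -296.0]]
top tray [539.3 131.2] 635 rect [539.4 131.3] [84.4  7.9] w [ 739.5 -398.5] box [[760.0, -321.0], [776.0, -327.0], [719.0, -476.0], [703.0, -470.0]]
top tray [382.3 188.7] 1800 rect [381.6 189.9] [28.7 78.4] w [ 602.4 -102.5] box [[524.0, -73.0], [678.0, -76.0], [678.0, -130.0], [524.0, -127.0]]
top tray [272.8 185.2] 1404 rect [273.1 184.6] [29.2 58. ] w [594.4 104. ] box [[546.0, 140.0], [658.0, 122.0], [646.0, 67.0], [535.0, 86.0]]
top tray [162.5 182. ] 993 rect [162.4 181.8] [33.8 33.3] w [585.8 312.2] box [[562.0
[... 8022 characters left out ...]
37.6] [37.6 17.3] w [ 429.8 -108.4] box [[380.0, -116.0], [386.0, -86.0], [473.0, -103.0], [467.0, -131.0]]
scene gray [119.2 269.6] 773 rect [119.8 270.1] [65.4 16.5] w [ 434.5 -314.1] box [[359.0, -326.0], [363.0, -298.0], [506.0, -302.0], [502.0, -327.0]]
scene gray [570.7 343.9] 995 rect [570.  343.3] [62.1 20.1] w [793.6 316.5] box [[746.0, 308.0], [741.0, 345.0], [836.0, 323.0], [840.0, 289.0]]
scene gray [287.1 409.1] 1749 rect [285.4 409.3] [ 25.  128.4] w [ 755.1 -120.7] box [[751.0, -211.0], [721.0, -34.0], [758.0, -31.0], [785.0, -203.0]]
scene gray [612.6 471.5] 384 rect [612.9 473.3] [11.4 57.9] w [969.5 252.5] box [[965.0, 212.0], [965.0, 296.0], [978.0, 292.0], [977.0, 208.0]]
```

View pics/topz.png

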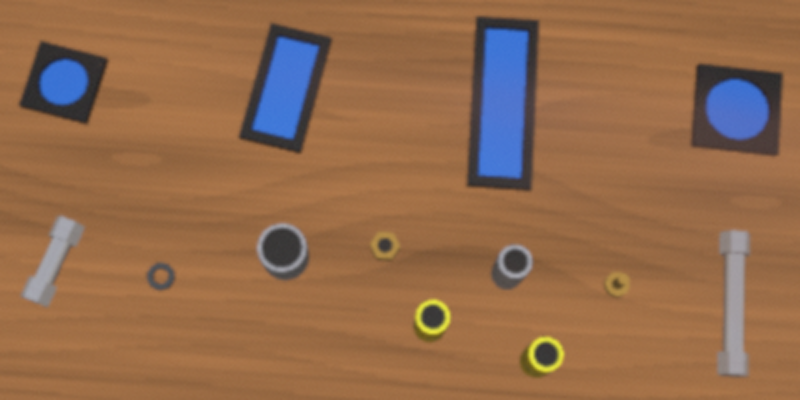

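```bash
cat >> h.py <<'E'
from scipy.spatial.transform import Rotation as Rn
def wun(u,v,z,tcp,q):
    c=bot.get_calibration("wrist");T=np.array(c["T_tool_cam"])
    a=np.array([(u-c["cx"])/c["fx"],(v-c["cy"])/c["fy"]]);r=np.hypot(*a)
    s=np.sin(r)/r if r>1e-9 else 1
    d=np.array([a[0]*s,-a[1]*s,-np.cos(r)])
    R=Rn.from_quat(q).as_matrix()
    o=R@T[:3,3]+tcp; d=R@T[:3,:3]@d
    return o+d*(z-o[2])/d[2]
def wproj(P,tcp,q):
    c=bot.get_calibration("wrist");T=np.array(c["T_tool_cam"])
    R=Rn.from_quat(q).as_matrix()
    p=T[:3,:3].T@(R.T@(np.array(P)-tcp)-T[:3,3]); p=np.array([p[0],-p[1],-p[2]])
    th=np.arctan2(np.hypot(p[0],p[1]),p[2]);k=th/np.hypot(p[0],p[1])
    return np.array([c["cx"]+c["fx"]*k*p[0],c["cy"]+c["fy"]*k*p[1]])
def wshot(name):
    s=bot.read_state();im=bot.camera("wrist");cv2.imwrite(f"pics/{name}.png",im[:,:,::-1])
    np.savez(f"pics/{name}.npz",tcp=s["tcp_pos"],q=s["eef_rot"]);return im,s
E
python3 - <<'E'
from h import *
for i,y in enumerate((300,100,-110,-310)):
    bot.move_ptp([455,y,250],[1,0,0,0]); bot.pause(0.15)
    im,s=wshot(f"w{i}");print(s["t"],s["tcp_pos"],s["eef_rot"],s["joint_pos"].round(2))
ims=[cv2.imread(f"pics/w{i}.png")[:,:] for i in range(4)]
g=np.vstack([np.hstack(ims[:2]),np.hstack(ims[2:])]);cv2.imwrite("pics/wg.png",cv2.resize(g,(800,600),interpolation=cv2.INTER_AREA))
E
```

```text
1.9083 [454.73556306 300.80087456 249.78377066] [ 9.99999854e-01  5.19247628e-04 -9.89524587e-05  1.11546187e-04] [ 0.94  0.13 -0.24 -0.   -1.2   0.63]
2.925 [455.23156654 100.84809361 249.89040611] [ 9.99999869e-01  5.05643659e-04 -5.92010490e-05  4.70253999e-05] [ 0.64 -0.01 -0.39  0.   -1.19  0.93]
3.975 [ 455.31295139 -109.0346377   249.95457069] [ 9.99999701e-01  7.73163021e-04 -2.27048596e-05 -2.25462725e-05] [ 0.19 -0.01 -0.39 -0.   -1.19  1.39]
4.9917 [ 455.39584135 -309.06121329  250.22251736] [9.99999675e-01 7.76616236e-04 2.16205276e-04 2.11049649e-05] [-0.24  0.14 -0.23 -0.   -1.2   1.81]
```

View pics/wg.png

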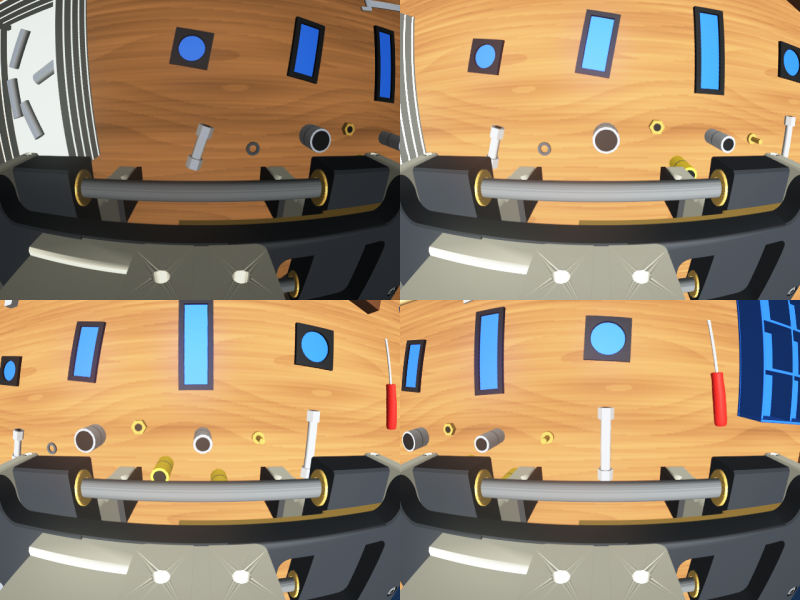

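```bash
python3 - <<'E'
from h import *
ap=dict(lt=(600,-101),st=(600,105),wt=(610,-321),dt=(590,316),wide=(445,92),deep=(440,-112))
for i in range(4):
    im=cv2.imread(f"pics/w{i}.png");d=np.load(f"pics/w{i}.npz");a=(d["tcp"],d["q"])
    hsv=cv2.cvtColor(im,cv2.COLOR_BGR2HSV);H,S,V=[hsv[:,:,k].astype(int) for k in range(3)]
    blue=(H>92)&(H<125)&(S>110)&(V>110); dark=(V<95)&(S<140); gray=(S<45)&(V>60)&~dark
    for nm,m in(("blue",blue),("dark",dark),("gray",gray)):
        m=m.copy();m[(258 if nm!='gray' else 300):]=0
        N,L,st,ce=cv2.connectedComponentsWithStats(m.astype('uint8'))
        for k in range(1,N):
            x,y,w,h,A=st[k]
            if not(200<A<12000) or x<=0 or y<=0 or x+w>=640: continue
            c=max(cv2.findContours((L==k).astype('uint8'),cv2.RETR_EXTERNAL,cv2.CHAIN_APPROX_NONE)[0],key=len)[:,0]
            for z in {"blue":(3,9),"dark":(9,50,70),"gray":(18,)}[nm]:
                W=np.array([wun(*p,z,*a)[:2] for p in c],np.float32)
                r=cv2.minAreaRect(W);b=cv2.boxPoints(r);e0,e1=b[1]-b[0],b[2]-b[1];e=e0 if np.hypot(*e0)>np.hypot(*e1) else e1
                print(i,nm,z,"px",ce[k].round(0),A,"ctr",np.round(r[0],1),"size",np.round(sorted(r[1]),1),"ang",round(float(np.degrees(np.arctan2(e[1],e[0])))%180,1))
E
```

```text
0 blue 3 px [490.  80.] 2302 ctr [601.9 104.4] size [39.  95.9] ang 169.7
0 blue 9 px [490.  80.] 2302 ctr [600.7 107.3] size [38.5 94.5] ang 169.7
0 blue 3 px [616. 104.] 1716 ctr [ 602.2 -103.6] size [ 36.2 146.3] ang 0.0
0 blue 9 px [616. 104.] 1716 ctr [601.  -97.6] size [ 35.7 144.1] ang 0.0
0 blue 3 px [306.  77.] 1377 ctr [591.7 316. ] size [44.7 45.7] ang 136.1
0 blue 9 px [306.  77.] 1377 ctr [590.6 315.7] size [44. 45.] ang 136.1
0 dark 9 px [489.  80.] 2248 ctr [601.3 106.8] size [ 62.9 117.1] ang 170.1
0 dark 50 px [489.  80.] 2248 ctr [593.  126.6] size [ 56.5 105.1] ang 170.1
0 dark 70 px [489.  80.] 2248 ctr [588.9 136.3] size [53.3 99.2] ang 170.1
0 dark 9 px [614. 103.] 1931 ctr [602.1 -97.2] size [ 67.8 165.9] ang 0.1
0 dark 50 px [614. 103.] 1931 ctr [593.7 -56.4] size [ 60.8 148.8] ang 0.1
0 dark 70 px [614. 103.] 1931 ctr [589.6 -36.5] size [ 57.4 140.5] ang 0.1Traceback (most recent call last):
  File "<stdin>", line 15, in <module>
  File "h.py", line 9, in wun
    c=bot.get_calibration("wrist");T=np.array(c["T_tool_cam"])
ValueError: time passes only in moves, steps and waits
```

View pics/w3.png

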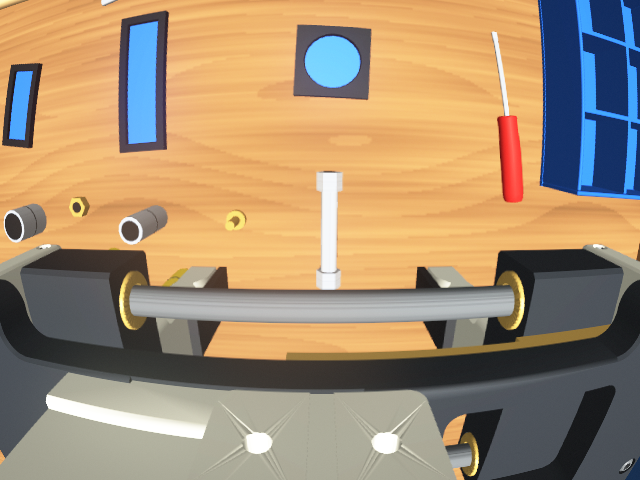

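View pics/w0.png

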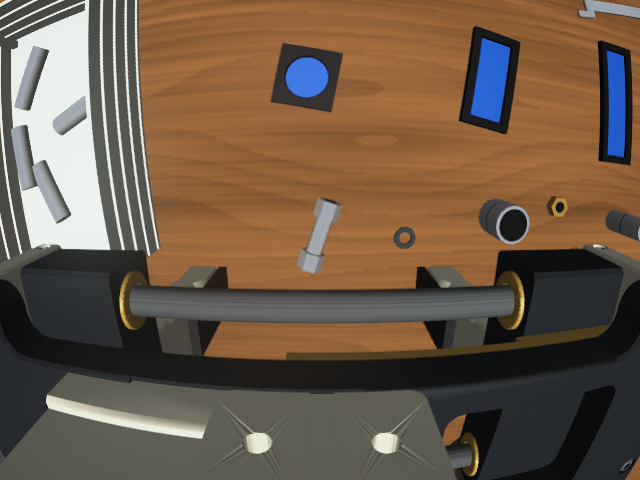

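```bash
sed -i '1,2{s/^from plant import bot$/from plant import bot\nimport functools\n_cal=functools.lru_cache(None)(lambda n:bot.get_calibration(n))/}' h.py; sed -i 's/c=bot.get_calibration("wrist")/c=_cal("wrist")/; s/c=bot.get_calibration(n)/c=_cal(n)/' h.py; cat > loc.py <<'E'
from h import *
import sys
def run(name,kinds,ymax=258):
    im=cv2.imread(f"pics/{name}.png");d=np.load(f"pics/{name}.npz");a=(d["tcp"],d["q"])
    hsv=cv2.cvtColor(im,cv2.COLOR_BGR2HSV);H,S,V=[hsv[:,:,k].astype(int) for k in range(3)]
    blue=(H>92)&(H<125)&(S>110)&(V>110); dark=(V<95)&(S<140); gray=(S<45)&(V>60)&~dark
    for nm,m in(("blue",blue),("dark",dark),("gray",gray)):
        if nm not in kinds: continue
        m=m.copy();m[(ymax if nm!='gray' else 288):]=0
        N,L,st,ce=cv2.connectedComponentsWithStats(m.astype('uint8'))
        for k in range(1,N):
            x,y,w,h,A=st[k]
            if not(200<A<12000) or x<=0 or y<=0 or x+w>=640: continue
            c=max(cv2.findContours((L==k).astype('uint8'),cv2.RETR_EXTERNAL,cv2.CHAIN_APPROX_NONE)[0],key=len)[:,0]
            for z in {"blue":(3,),"dark":(50,70),"gray":(15,)}[nm]:
                W=np.array([wun(*p,z,*a)[:2] for p in c],np.float32)
                r=cv2.minAreaRect(W);b=cv2.boxPoints(r);e0,e1=b[1]-b[0],b[2]-b[1];e=e0 if np.hypot(*e0)>np.hypot(*e1) else e1
                if max(r[1])>160: continue
                print(name,nm,z,"px",ce[k].round(0),A,"ctr",np.round(r[0],1),"size",np.round(sorted(r[1]),1),"ang",round(float(np.degrees(np.arctan2(e[1],e[0])))%180,1))
E
python3 - <<'E'
from loc import *
for i in range(4): run(f"w{i}",("blue","dark","gray"))
E
```

```text
w0 blue 3 px [490.  80.] 2302 ctr [601.9 104.4] size [39.  95.9] ang 169.7
w0 blue 3 px [616. 104.] 1716 ctr [ 602.2 -103.6] size [ 36.2 146.3] ang 0.0
w0 blue 3 px [306.  77.] 1377 ctr [591.7 316. ] size [44.7 45.7] ang 136.1
w0 dark 50 px [489.  80.] 2248 ctr [593.  126.6] size [ 56.5 105.1] ang 170.1
w0 dark 70 px [489.  80.] 2248 ctr [588.9 136.3] size [53.3 99.2] ang 170.1
w0 dark 50 px [614. 103.] 1931 ctr [593.7 -56.4] size [ 60.8 148.8] ang 0.1
w0 dark 70 px [614. 103.] 1931 ctr [589.6 -36.5] size [ 57.4 140.5] ang 0.1
w0 dark 50 px [306.  77.] 2298 ctr [583.7 314.2] size [59.1 59.8] ang 169.2
w0 dark 70 px [306.  77.] 2298 ctr [580.2 313.4] size [55.8 56.5] ang 169.2
w0 dark 50 px [37. 79.] 266 ctr [617.3 638.6] size [ 8.5 75.5] ang 156.7
w0 dark 70 px [37. 79.] 266 ctr [611.9 619.7] size [ 8.  71.3] ang 156.7
w0 dark 50 px [492. 215.] 675 ctr [449.1 117.6] size [35.4 41.4] ang 161.3
w0 dark 70 px [492. 215.] 675 ctr [453.1 127.8] size [33.4 39.1] ang 161.3
w0 dark 50 px [513. 225.] 689 ctr [439.9  91.5] size [34.6 35.5] ang 36.6
w0 dark 70 px [513. 225.] 689 ctr [444.3 103.
[... 4777 characters left out ...]
8] ang 172.9
w3 dark 70 px [ 95. 254.] 762 ctr [412.6 -52.2] size [  9.7 151.3] ang 91.7
w3 dark 70 px [548. 254.] 777 ctr [ 414.1 -569.7] size [  9.8 153.3] ang 88.7
w3 gray 15 px [326.  78.] 1549 ctr [ 604.5 -321.1] size [69.1 77.6] ang 87.6
w3 gray 15 px [501.  74.] 399 ctr [ 609.8 -513. ] size [ 6.5 98.5] ang 8.7
w3 gray 15 px [329. 229.] 2148 ctr [ 423.9 -318.1] size [ 27.1 130.2] ang 179.9
w3 gray 15 px [ 28. 221.] 842 ctr [437.4 106.3] size [46.8 96.8] ang 104.7
w3 gray 15 px [144. 222.] 882 ctr [430.9 -99.2] size [33.6 70.8] ang 108.6
w3 gray 15 px [448. 277.] 588 ctr [ 369.2 -462.7] size [25.3 60.9] ang 88.2
w3 gray 15 px [194. 278.] 541 ctr [ 367.5 -156.9] size [24.  60.2] ang 92.2
```

```bash
cat >> h.py <<'E'
def Q(deg): return (Rn.from_euler('z',deg,degrees=True)*Rn.from_quat([1,0,0,0])).as_quat()
def st(tag):
    s=bot.read_state();print(tag,"t",round(s["t"],2),"tcp",s["tcp_pos"].round(2),"w",round(s["width"],2),"F",s["contact_force"].round(2));return s
def pick(xy,yaw,z,up,opening,force,wexp):
    bot.move_gripper(opening,force)
    bot.move_ptp([*xy,z+up],Q(yaw)); bot.line_to([*xy,z+15],200); bot.line_to([*xy,z],40); st("down")
    bot.move_gripper(max(wexp-15,0),force); st("grip")
    bot.line_to([*xy,z+5],30); st("up5"); bot.line_to([*xy,z+up],200); return st("lifted")
def place(xy,yaw,z,up,opening,clear=0.4):
    bot.line_to([*xy,z+up],250,Q(yaw)); bot.pause(.2); st("over")
    bot.line_to([*xy,z+15],150); bot.line_to([*xy,z+3+clear],30); bot.pause(.2); st("placed")
    bot.move_gripper(opening); bot.pause(.1); st("open")
    bot.line_to([*xy,z+up],200)
E
python3 - <<'E'
from h import *
pick((423.8,-317.5),-0.3,8,90,60,35,18)
cv2.imwrite("pics/a1.png",bot.camera("wrist")[:,:,::-1])
E
```

```text
down t 7.46 tcp [ 423.74 -317.5     7.91] w 59.83 F [-0.76  0.09  0.88]
grip t 8.22 tcp [ 423.79 -317.45    8.03] w 16.84 F [-0.33  0.37  0.93]
up5 t 8.54 tcp [ 423.76 -317.47   13.07] w 17.0 F [ 0.1  -0.34 -3.16]
lifted t 9.12 tcp [ 423.21 -317.11   97.27] w 16.96 F [ 0.33 -0.62 -3.67]
```

View pics/a1.png

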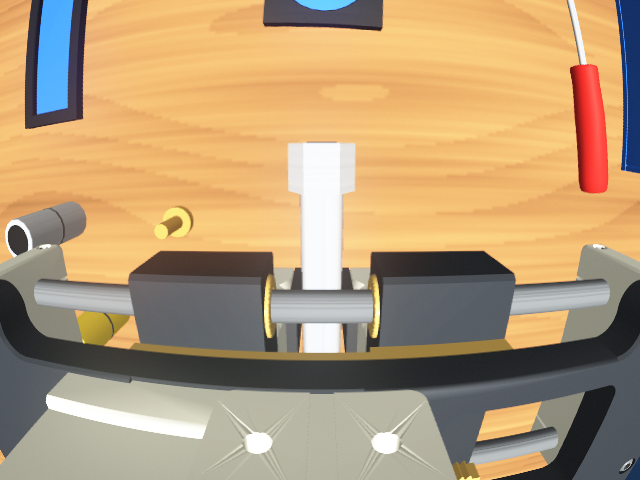

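```bash
python3 - <<'E'
from h import *
s=bot.read_state()
for x in(60,65,70): print(wproj([s["tcp_pos"][0]+x,-317.1,97.3+4+12],s["tcp_pos"],s["eef_rot"]))
place((601.5,-101),0.1,8,90,60)
bot.move_ptp([500,-150,250],Q(0));bot.pause(.1);wshot("b1")
E
```

```text
[317.51272554 155.9812529 ]
[317.44105156 142.85800723]
[317.37229555 129.73054338]
over t 10.63 tcp [ 600.97 -101.96   98.24] w 16.9 F [-0.08 -0.49 -2.23]
placed t 12.02 tcp [ 601.54 -100.98   11.44] w 16.91 F [-0.46  0.1  -2.89]
open t 13.01 tcp [ 601.49 -100.99   11.39] w 60.3 F [0.37 0.97 0.24]
```

View pics/b1.png

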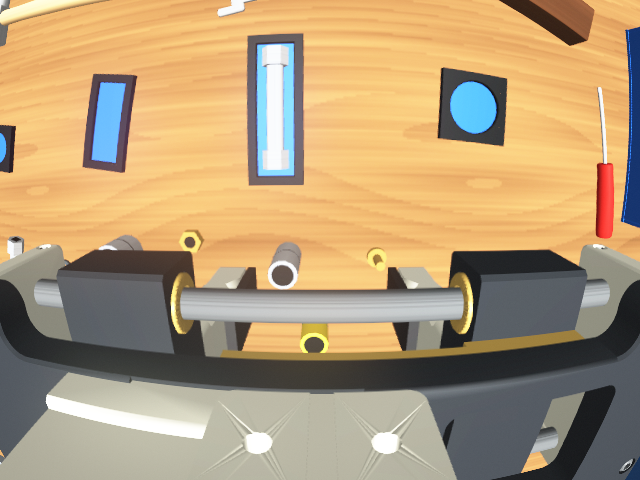

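```bash
python3 - <<'E'
from h import *
pick((438.2,-112.8),0,20,90,64,35,30)
wshot("a2")
place((591.8,316.5),0,20,90,60)
bot.move_ptp([480,230,250],Q(0));bot.pause(.1);wshot("b2")
E
```

```text
down t 16.6 tcp [ 438.12 -112.81   19.94] w 64.04 F [0.47 0.03 0.11]
grip t 17.26 tcp [ 438.33 -112.76   20.08] w 29.45 F [-0.19  0.75  1.44]
up5 t 17.57 tcp [ 438.13 -112.79   25.1 ] w 29.38 F [ 0.02 -0.15 -3.06]
lifted t 18.15 tcp [ 437.55 -112.69  109.31] w 29.25 F [-0.07 -0.21 -3.22]
over t 20.38 tcp [591.83 315.94 110.33] w 29.38 F [ 0.53 -0.23 -2.66]
placed t 21.76 tcp [591.79 316.47  23.41] w 29.23 F [-0.54 -0.18 -3.25]
open t 22.59 tcp [591.8  316.48  23.4 ] w 60.15 F [-1.27 -0.45 -0.13]
```

View pics/b2.png

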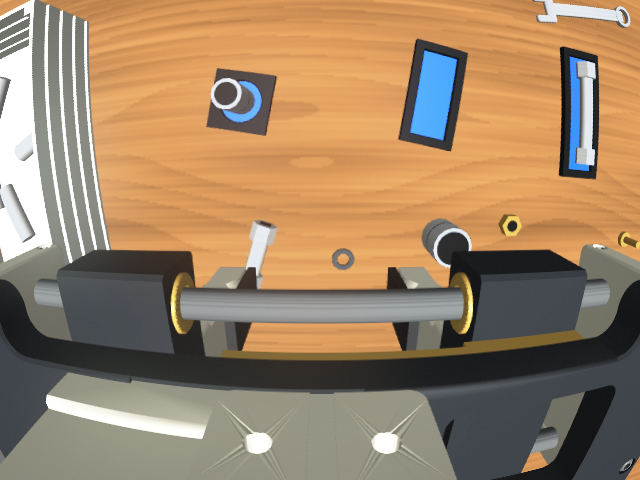

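```bash
python3 - <<'E'
from loc import *
run("b1",("gray",)); run("b2",("dark","blue"))
E
```

```text
b1 gray 15 px [275. 107.] 2370 ctr [ 603.  -102.1] size [ 26.9 134. ] ang 0.3
b1 gray 15 px [602. 125.] 303 ctr [ 610.2 -512.3] size [ 7.9 99.5] ang 8.4
b1 gray 15 px [122. 244.] 421 ctr [453.8  96.7] size [18.3 64. ] ang 93.0
b1 gray 15 px [286. 263.] 821 ctr [ 429.  -108.5] size [33.5 54.5] ang 172.0
b1 gray 15 px [226. 278.] 586 ctr [413.2 -37.4] size [23.6 52.5] ang 91.7
b1 gray 15 px [417. 278.] 597 ctr [ 413.5 -264.4] size [23.6 53.2] ang 88.5
b2 blue 3 px [433.  95.] 2896 ctr [601.5 104.7] size [40.4 97. ] ang 169.9
b2 blue 3 px [575. 117.] 1045 ctr [ 602.  -102.8] size [ 37.8 147.1] ang 0.4
b2 blue 3 px [246. 105.] 537 ctr [589.1 312.3] size [36.  46.5] ang 148.6
b2 dark 50 px [433.  95.] 2445 ctr [595.6 119. ] size [ 54.9 104. ] ang 170.0
b2 dark 70 px [433.  95.] 2445 ctr [592.8 125.2] size [51.9 98.2] ang 170.0
b2 dark 50 px [576. 113.] 2099 ctr [596.1 -63.9] size [ 59.4 148.3] ang 0.1
b2 dark 70 px [576. 113.] 2099 ctr [593.2 -47.4] size [ 56.1 140. ] ang 0.1
b2 dark 50 px [246. 103.] 1786 ctr [586.5 306.1] size [58.3 59.6] ang 79.1
b2 dark 70 px [246. 103.] 1786 ctr [584.2 301.8] size [55.  56.2] ang 79.1
b2 dark 50 px [225.  93.] 380 ctr [595.  321.3] size [21.2 21.3] ang 132.7
b2 dark 70 px [225.  93.] 380 ctr [592.3 316.1] size [20.  20.1] ang 132.7
b2 dark 70 px [483. 250.] 1332 ctr [447.5  37.7] size [ 24.8 155.2] ang 88.8
b2 dark 50 px [137. 254.] 769 ctr [432.3 439.2] size [  8.5 147.9] ang 91.3
b2 dark 70 px [137. 254.] 769 ctr [438.7 427.4] size [  8.1 139.6] ang 91.3
```

```bash
python3 - <<'E'
from h import *
pick((417.3,302.5),-17.6,8,90,60,35,18)
wshot("a3")
place((601.5,105.3),-10.1,8,90,60)
pick((439.7,91.9),0,12,80,75,40,44)
place((611,-322),0,12,80,75)
bot.move_ptp([480,-200,270],Q(0));bot.pause(.1);wshot("b3")
bot.move_ptp([470,60,280],Q(0));bot.pause(.1);wshot("b4")
E
```

```text
down t 26.16 tcp [417.26 302.46   7.92] w 59.52 F [-0.16 -0.39 -0.97]
grip t 26.93 tcp [417.44 302.76   8.09] w 16.7 F [0.64 1.12 0.26]
up5 t 27.24 tcp [417.25 302.43  13.14] w 16.87 F [-0.23 -0.11 -1.73]
lifted t 27.82 tcp [416.91 302.19  97.67] w 16.81 F [-1.3  -0.57 -1.73]
over t 29.3 tcp [601.07 106.2   98.22] w 17.13 F [-0.47  0.44 -1.25]
placed t 30.68 tcp [601.51 105.27  11.41] w 16.85 F [ 0.12  0.15 -1.1 ]
open t 31.68 tcp [601.51 105.3   11.39] w 59.62 F [ 0.26 -0.98  0.4 ]
down t 34.48 tcp [439.68  91.88  12.02] w 75.05 F [ 0.56  0.04 -0.41]
grip t 35.11 tcp [439.82  91.99  12.08] w 43.14 F [0.05 0.86 1.55]
up5 t 35.42 tcp [439.68  91.9   17.14] w 43.19 F [ 0.   -0.53 -1.43]
lifted t 35.95 tcp [439.44  91.86  91.97] w 43.39 F [-0.21  0.09 -3.16]
over t 38.09 tcp [ 611.09 -321.36   92.36] w 42.95 F [ 0.47  0.13 -2.26]
placed t 39.41 tcp [ 611.   -322.02   15.41] w 43.39 F [-0.56 -0.72 -1.82]
open t 40.26 tcp [ 611.   -321.98   15.4 ] w 74.8 F [ 0.16 -0.86  0.16]
```

View pics/b3.png

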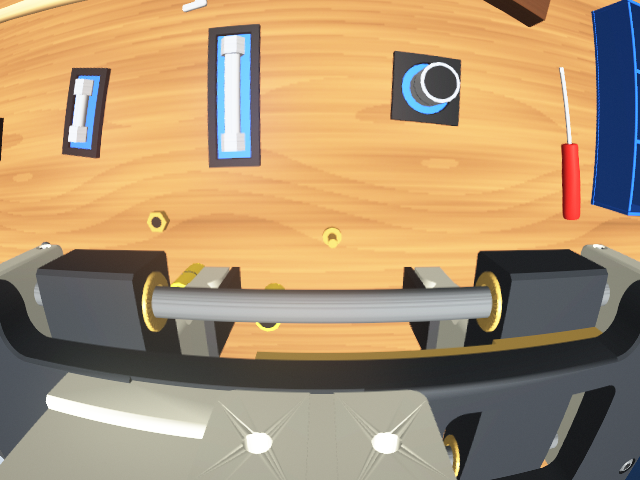

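View pics/b4.png

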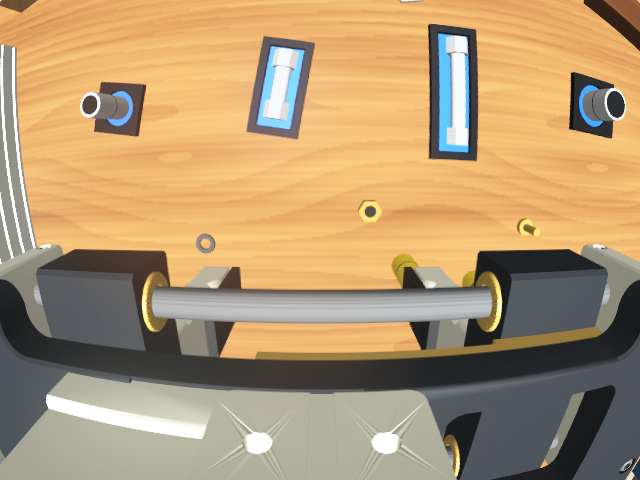

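```bash
python3 - <<'E'
from loc import *
run("b3",("dark","blue","gray")); run("b4",("dark","blue","gray"))
E
```

```text
b3 blue 3 px [235.  99.] 1977 ctr [ 601.5 -100.1] size [ 40.4 147. ] ang 0.3
b3 blue 3 px [417.  92.] 690 ctr [ 607.3 -315.5] size [44.8 61.3] ang 25.9
b3 blue 3 px [ 89. 113.] 632 ctr [601.2 107.5] size [37.6 97.3] ang 170.2
b3 dark 50 px [228.  55.] 1200 ctr [ 600.  -111.9] size [ 54.1 140.6] ang 0.9
b3 dark 70 px [228.  55.] 1200 ctr [ 597.1 -116.6] size [ 51.3 133.2] ang 0.9
b3 dark 50 px [420.  91.] 2090 ctr [ 603.9 -308.7] size [72.  72.8] ang 87.3
b3 dark 70 px [420.  91.] 2090 ctr [ 600.9 -303. ] size [68.2 69. ] ang 87.3
b3 dark 50 px [440.  82.] 797 ctr [ 611.7 -324. ] size [33.1 34.6] ang 179.5
b3 dark 70 px [440.  82.] 797 ctr [ 608.2 -317.5] size [31.3 32.8] ang 179.5
b3 dark 50 px [ 87. 111.] 1567 ctr [595.   72.8] size [ 58.4 103.4] ang 170.2
b3 dark 70 px [ 87. 111.] 1567 ctr [592.4  58.2] size [55.3 97.9] ang 170.2
b3 dark 70 px [529. 254.] 760 ctr [ 432.5 -445.6] size [ 10.  153.4] ang 88.7
b3 dark 70 px [113. 254.] 720 ctr [431.4  42.4] size [  8.8 153.3] ang 91.4
b3 gray 15 px [232.  93.] 2034 ctr [ 603.4 -102. ] size [ 27. 134.] ang 0.1
b3 gray 15 px [238. 124.] 
[... 1401 characters left out ...]
 32.7] ang 130.2
b4 dark 70 px [529. 254.] 759 ctr [ 419.2 -194.3] size [ 10.3 158.4] ang 88.6
b4 dark 70 px [113. 254.] 706 ctr [418.6 309.3] size [  9.1 158.1] ang 91.4
b4 gray 15 px [457.  90.] 1775 ctr [ 604.6 -102.8] size [ 28.2 133.9] ang 0.4
b4 gray 15 px [280.  88.] 1851 ctr [600.3 104.6] size [ 58.6 113. ] ang 170.2
b4 gray 15 px [280.  83.] 1361 ctr [603.9 104. ] size [27.2 82.7] ang 170.0
b4 gray 15 px [600. 105.] 810 ctr [ 615.6 -338.2] size [46.6 90.7] ang 98.1
b4 gray 15 px [106. 106.] 870 ctr [596.1 334.1] size [33.2 78.3] ang 79.2
b4 gray 15 px [208. 278.] 562 ctr [371.7 203. ] size [25.7 58.8] ang 91.9
b4 gray 15 px [434. 278.] 594 ctr [371.7 -88.1] size [25.7 61.5] ang 88.1
```

```bash
python3 - <<'E'
from h import *
bot.pause(.3); st("end"); bot.close_job()
E
```

```text
end t 43.4 tcp [470.06  59.6  279.98] w 75.22 F [-0.36 -0.49  0.01]
the job is handed in; nothing more can be done
```

All four pieces are in their trays and the job is handed in at 43.4 s of the 104 s allowed. I moved the long bar first, then the deep socket, the short bar and the wide socket. Each was lowered to about 0.4 mm above the pocket floor before release.

- **Position:** in the last wrist-camera pictures the bars measure within about 4 mm of their slot centres and within about 1° of the slot lines. The sockets' bores measure within about 4 mm of the pocket centres.
- **Upright and flat:** the bores sit over the pocket centres, so both sockets stand upright. The bars' 27 mm apparent collar width fits one flat facing down. I did not measure the final heights directly; flatness rests on the lowering heights and the pictures.
- **Released:** the fingers were open and the arm was at z = 280 mm, with only noise-level contact force.
- **Disagreement:** the scene and top cameras differed by 5 to 11 mm on tray positions. I used the wrist camera instead, whose views agreed to 1–3 mm except for strongly oblique ones.

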